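# Fetch the full jar from behind the reagent bottles

## Robot

A 6-joint arm with a two-finger parallel gripper is mounted at the origin on the work surface. World frame = base frame: x ahead of the robot, y to its left, z up, the work surface at z = 0. Lengths are in m, angles in rad, forces in N, time in s.
With the tool pointing down it reaches from about 0.425 to 0.95 m from the base axis. Payload 3.5 kg.
Tool frame: the origin (TCP) lies between the finger pads; the fingertips stand 11 mm ahead of it and the grasp point (between the pads) lies 8 mm behind it (robot.nose_length is the distance from the TCP to the fingertips, in m); z points along the fingers, y is the direction in which the jaws open and shut (so a half turn about z gives the same grasp; the last joint's range is limited). The gripper opens to 85 mm and grips with 20 to 120 N. Pads are 22 mm wide; open, the fingers measure 114 mm over their backs; the gripper's body (76 mm by 85 mm) begins 54 mm behind the grasp point. The pads swing forward as they close: fully open they stand 13 mm farther back than shut.
Start: joints at [-1.349, 0.286, 1.577, -0, 1.279, -0.15], TCP at [0.245, -0.629, 0.204] pointing down, gripper open.
Joint ranges: [-2.77, 2.77], [-0.9, 2.22], [0.21, 2.48], [-1.53, 4.67], [0.24, 2.81], [-2.84, 2.84]. Speed limits (rad/s): [2.79, 2.79, 3.14, 3.14, 3.14, 3.14].

## Interface

Orientations are given as a 3x3 rotation matrix whose columns are the frame's x, y, z axes.
In Python, from workcell import robot gives the robot as it stands. The module is installed in compiled form; this text tells all that it offers.
- The arm moves only by the tool move_arm, never from a script. Its argument "plan" is a list of rows, each a list of 5 numbers: the closure, from 0 (fully open) to 1 (shut), then the shift along the tool's x, y, z in cm, then the turn about the tool's z in degrees. In form: [[grip, dx, dy, dz, spin], ...]. A call has 1 to 20 rows; each row shifts and turns the commanded pose from where the row before left it, along the tool's axes as they then stand; what a row does not reach is not made up. A row lasts 1/10 s, in which the tool goes at most 50 mm and 8.59 degrees, less where a joint would pass 70% of its speed; a pose out of reach is approached as far as the arm can. A call with a gripper value outside its range is refused whole. The fingers move at their own pace and stop on an object; the grip force is fixed at half the most. Time passes only in rows, so rows that do not move let the fingers close. It gives the time, the measured TCP pose, the force and the opening at its end, in the units of the state.
- robot.get_obs(): the state, without advancing time (a new reading comes with each control period).
- robot.snapshot(name): name is "side" or "top"; returns the picture (384x512x3 uint8, red, green, blue); there is no depth.
- robot.get_calibration(name): a dict with "fx", "fy", "cx", "cy" (pixels), "R" (3x3) and "t" (3): a world point X has camera coordinates R X + t. Camera axes: x right, y down, z forward; pixel columns grow to the right and rows downward; lengths in m; the calibration is good to about 2 mm. A picture is of the moment at which its call begins. get_calibration takes no time and is no camera call.
- robot.finish_job(): hands the job in, once; it reports no verdict.
The state is a dict: "t": time; "joints": joint angles; "joint_vel": joint speeds; "tau": joint torques, N m; "eef_pos": TCP position; "orientation": TCP orientation; "contact_force": force on the tool from outside, world axes, zero at the start; "torque": the same for the moment, N m; "grip_width": finger opening in m.
Only numpy, scipy, OpenCV 4.12 (cv2) and the standard library are available. Lean on these libraries where they do the work, as an engineer would, in place of code of your own. Each camera call takes 0.05 s, during which the arm holds its last target. There are 200 camera calls.

## Task

Behind the two tall bottles in the grey spill tray stand two look-alike white jars, one full and one empty: stand both bottles on the white bench mat to get at them, and lift the jars to feel which is which. Set the full jar in the middle of the balance's pan and stand the empty one in the blue wash-up tray, and only then put each bottle back in the spill tray on the very spot where it stood at the start. Keep bottles and jars upright, set them down gently without dropping them, and leave the petri dish on the mat and the beaker in the wash-up tray where they are.

Things in the scene. Friction and masses are not known exactly. Their poses are not given: they have to be found in the camera images.
- bottle_red: tall dark brown reagent bottle with a red screw cap, closed, about 380 g: body 64 mm in diameter up to 98 mm, sloping shoulder, cap 38 mm in diameter from 126 mm to the top at 150 mm. Origin: centre of its underside, z up. Starts standing in the front (-x) row of the spill tray.
- bottle_blue: tall honey-yellow reagent bottle with a blue screw cap, closed, about 380 g: body 64 mm in diameter up to 98 mm, sloping shoulder, cap 38 mm in diameter from 126 mm to the top at 150 mm. Origin: centre of its underside, z up. Starts standing in the front (-x) row of the spill tray.
- jar_p: one of two look-alike closed white screw-lid jars, a drum 60 mm in diameter (body and lid alike), 76 mm tall, lid from 55 mm up, green line near the foot. Origin: centre of its underside, z up. One is full (about 300 g), the other empty (about 50 g), either within 20 %: only lifting tells. They stand 3 to 9 mm apart in the spill tray's rear (+x) row, right behind the bottles.
- jar_q: one of two look-alike closed white screw-lid jars, a drum 60 mm in diameter (body and lid alike), 76 mm tall, lid from 55 mm up, green line near the foot. Origin: centre of its underside, z up. One is full (about 300 g), the other empty (about 50 g), either within 20 %: only lifting tells. They stand 3 to 9 mm apart in the spill tray's rear (+x) row, right behind the bottles.
- spill_tray: low open grey plastic tray, fixed, 190 (its x) x 170 (its y) x 18 mm tall, walls and floor 4 mm thick, holding the bottles (front row) and jars (rear row). Origin: centre of its underside on the bench, z up, +x towards the rear row.
- balance: light-grey laboratory balance, fixed, with a round steel pan 116 mm in diameter; the pan's flat top lies 62 mm above the bench. Origin: on the bench right below the centre of the pan, z up, -x towards the display panel; housing 180 mm wide (y), from 128 mm in front (-x) of the origin to 68 mm behind it, 49 mm tall (display 54 mm).
- wash_tray: open blue plastic wash-up tray, fixed, 170 (its x) x 190 (its y) x 45 mm tall, walls and floor 4 mm thick. Origin: centre of its underside on the bench, z up. The beaker stands in its +y half; the -y half is free.
- mat: white square bench mat, fixed flat on the bench, 190 x 190 x 2 mm, the side area for the bottles. Origin: centre of its underside on the bench, z up. A petri dish lies on its rear (+x) half; the front (-x) half is free.
- dish: purple petri dish 90 mm in diameter, 14 mm tall, loose, 30 g, lying on the mat's rear half; to be left alone. Origin: centre of its underside, z up.
- beaker: pale green-grey glass beaker 53 mm in diameter, 68 mm tall, loose, 60 g, standing in the wash-up tray; to be left alone. Origin: centre of its underside, z up.

How it is judged:
On the way, in this order (a step that is already met when the one before it is completed fails the run):
1. both bottles stand upright on the white mat, let go (x of bottle_red in the frame of mat between -0.085 and 0.085 m and y of bottle_red in the frame of mat between -0.085 and 0.085 m and z of bottle_red in the frame of mat between -0.004 and 0.008 m and angle between each of bottle_red, bottle_blue's own z axis and vertical below 0.1 rad and x of bottle_blue in the frame of mat between -0.085 and 0.085 m and y of bottle_blue in the frame of mat between -0.085 and 0.085 m and z of bottle_blue in the frame of mat between -0.004 and 0.008 m and contact force between the fingers and bottle_red below 0.3 N and contact force between the fingers and bottle_blue below 0.3 N), for 0.2 s.
2. with both bottles still on the mat, the full jar stands in the middle of the pan and the empty one in the wash-up tray, let go (x of bottle_red in the frame of mat between -0.085 and 0.085 m and y of bottle_red in the frame of mat between -0.085 and 0.085 m and z of bottle_red in the frame of mat between -0.004 and 0.008 m and angle between each of bottle_red, bottle_blue's own z axis and vertical below 0.1 rad and x of bottle_blue in the frame of mat between -0.085 and 0.085 m and y of bottle_blue in the frame of mat between -0.085 and 0.085 m and z of bottle_blue in the frame of mat between -0.004 and 0.008 m and ((horizontal distance between jar_p and balance below 0.015 m and z of jar_p in the frame of balance between 0.056 and 0.068 m and angle between each of jar_p, jar_q's own z axis and vertical below 0.1 rad and x of jar_q in the frame of wash_tray between -0.06 and 0.06 m and y of jar_q in the frame of wash_tray between -0.07 and 0.07 m and z of jar_q in the frame of wash_tray between -0.002 and 0.012 m) or (horizontal distance between jar_q and balance below 0.015 m and z of jar_q in the frame of balance between 0.056 and 0.068 m and angle between each of jar_q, jar_p's own z axis and vertical below 0.1 rad and x of jar_p in the frame of wash_tray between -0.06 and 0.06 m and y of jar_p in the frame of wash_tray between -0.07 and 0.07 m and z of jar_p in the frame of wash_tray between -0.002 and 0.012 m)) and contact force between balance and anything else above 1.6 N and contact force between the fingers and jar_p below 0.3 N and contact force between the fingers and jar_q below 0.3 N), for 0.2 s.
At the end, for the whole second after the job is handed in: Upright, at rest: full jar on the pan within 15 mm of its centre, empty jar on the wash-up tray's floor, each bottle in the spill tray within 15 mm of its own starting place; petri dish and beaker within 20 mm of where they were (((horizontal distance between jar_p and balance below 0.015 m and z of jar_p in the frame of balance between 0.056 and 0.068 m and angle between each of jar_p, jar_q's own z axis and vertical below 0.1 rad and x of jar_q in the frame of wash_tray between -0.06 and 0.06 m and y of jar_q in the frame of wash_tray between -0.07 and 0.07 m and z of jar_q in the frame of wash_tray between -0.002 and 0.012 m) or (horizontal distance between jar_q and balance below 0.015 m and z of jar_q in the frame of balance between 0.056 and 0.068 m and angle between each of jar_q, jar_p's own z axis and vertical below 0.1 rad and x of jar_p in the frame of wash_tray between -0.06 and 0.06 m and y of jar_p in the frame of wash_tray between -0.07 and 0.07 m and z of jar_p in the frame of wash_tray between -0.002 and 0.012 m)) and contact force between balance and anything else above 1.6 N and distance of each of bottle_red, bottle_blue from where it was at the start of the episode below 0.015 m and angle between each of bottle_red, bottle_blue's own z axis and vertical below 0.1 rad and linear speed of each of bottle_red, bottle_blue, jar_p, jar_q below 0.02 m/s and distance of each of dish, beaker from where it was at the start of the episode below 0.02 m); the robot touches nothing.
It fails at once if a bottle or jar is tipped by more than 35 degrees (angle between any of bottle_red, bottle_blue, jar_p, jar_q's own z axis and vertical above 0.61 rad).
It fails at once if the petri dish or the beaker is shifted by more than 20 mm (distance of any of dish, beaker from where it was at the start of the episode above 0.02 m).
It fails at once if a bottle or jar is dropped from more than about 20 mm (moves faster than 0.6 m/s out of the fingers) ((linear speed of bottle_red above 0.6 m/s and contact force between the fingers and bottle_red below 0.3 N) or (linear speed of bottle_blue above 0.6 m/s and contact force between the fingers and bottle_blue below 0.3 N) or (linear speed of jar_p above 0.6 m/s and contact force between the fingers and jar_p below 0.3 N) or (linear speed of jar_q above 0.6 m/s and contact force between the fingers and jar_q below 0.3 N)).
It also fails if it takes over 128 s, if anything falls off the work surface, if the arm or the gripper's body presses on something with over 40 N, if the wrist force passes 120 N, or if a joint passes its speed limit or range.

## Working session

There is one attempt and no reset: what is moved stays moved. The work goes in short steps, Python scripts to look and compute and a tool call to move; the robot and the scene stay as the last step left them, time stands still between calls to the robot, and variables do not carry over. Pictures are saved under pics/ and viewed, about 12 in all and at most 16, crops included, and the job is handed in when it is done.

Besides the shell and the picture viewer there is one more tool, called after ">>>" in YAML: its name, and indented under it one key for each argument. move_arm: Moves the arm, as the interface text tells. Its arguments: {"type":"object","properties":{"plan":{"type":"array","items":{"type":"array","items":{"type":"number"}}}},"required":["plan"]}

```bash
mkdir -p pics
cat > h.py <<'E'
import numpy as np, cv2
from workcell import robot
def snap(name,fn,crop=None,sc=1):
    im=robot.snapshot(name); b=im[:,:,::-1].copy(); cv2.imwrite(f'pics/raw_{fn}.png',b)
    if crop: b=b[crop[1]:crop[3],crop[0]:crop[2]]
    b=cv2.resize(b,None,fx=sc,fy=sc,interpolation=cv2.INTER_CUBIC); cv2.imwrite(f'pics/{fn}.png',b); return im
def ray(name,u,v,z):
    c=robot.get_calibration(name);R=np.array(c['R']);t=np.array(c['t'])
    o=-R.T@t; d=R.T@np.array([(u-c['cx'])/c['fx'],(v-c['cy'])/c['fy'],1]); return o+d*(z-o[2])/d[2]
def proj(name,X):
    c=robot.get_calibration(name);p=np.array(c['R'])@X+np.array(c['t']);return c['fx']*p[0]/p[2]+c['cx'],c['fy']*p[1]/p[2]+c['cy']
E
python3 - <<'E'
from h import *
a=snap('top','top0',sc=1.55);snap('side','side0',sc=1.55)
for n in('top','side'):
    c=robot.get_calibration(n);R=np.array(c['R']);print(n,c['fx'],c['cx'],c['cy'],(-R.T@np.array(c['t'])).round(3),R.round(2).tolist())
o=robot.get_obs();print({k:np.round(v,3).tolist() for k,v in o.items()})
E
```

```text
top 499.45913789858156 254.26378978214663 185.83756147147318 [0.337 0.027 1.358] [[-0.02, -1.0, -0.01], [-0.99, 0.03, -0.17], [0.17, 0.01, -0.99]]
side 468.02614094311946 256.48650918396146 195.8493121421146 [0.342 0.875 0.749] [[-0.98, -0.22, 0.0], [-0.14, 0.61, -0.78], [0.17, -0.76, -0.62]]
{'t': 0.1, 'joints': [-1.349, 0.287, 1.578, -0.0, 1.279, -0.15], 'joint_vel': [-0.001, -0.001, -0.003, 0.0, -0.0, 0.001], 'tau': [0.002, -40.729, -29.37, -0.0, 0.003, -0.0], 'eef_pos': [0.245, -0.628, 0.203], 'orientation': [[0.932, 0.363, -0.0], [0.363, -0.932, 0.002], [0.0, -0.002, -1.0]], 'contact_force': [-0.497, 0.464, 0.812], 'torque': [0.039, -0.002, -0.013], 'grip_width': 0.085}
```

View pics/top0.png

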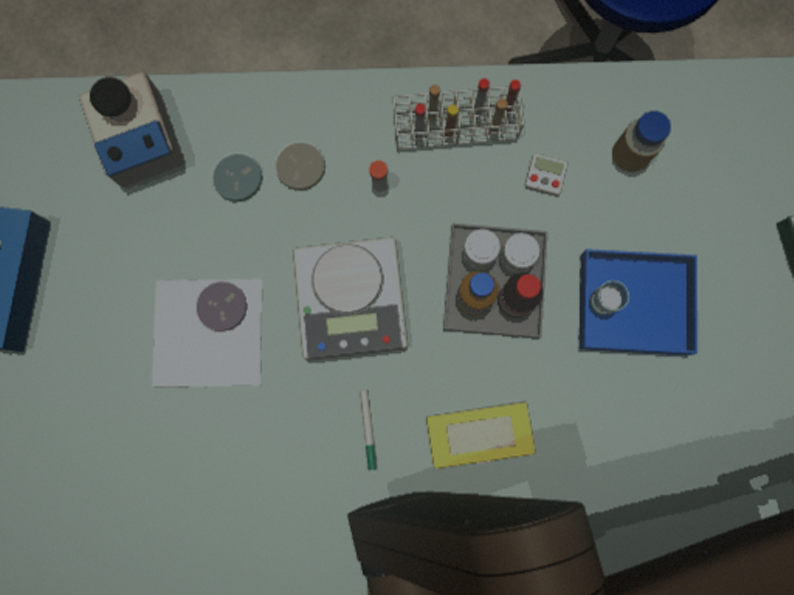

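View pics/side0.png

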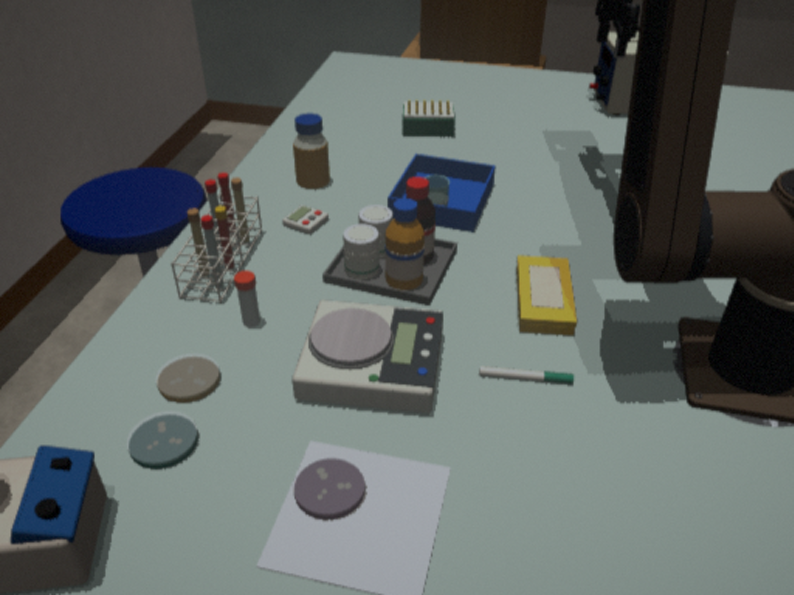

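The top view (×1.55) shows the jars at (482,248) and (521,252), the blue and red caps at (482,285) and (528,287), the pan at (347,278), the mat around (207,333), the dish at (221,306) and the wash tray around (638,303) with the beaker at (609,298). Next I'll refine these by colour masks.

```bash
cat > m.py <<'E'
from h import *
def blobs(im,cond,roi,minA=30):
    hsv=cv2.cvtColor(im,cv2.COLOR_RGB2HSV).astype(int); m=cond(*[hsv[:,:,i] for i in range(3)]).astype(np.uint8)
    k=np.zeros_like(m);k[roi[1]:roi[3],roi[0]:roi[2]]=1
    cs,_=cv2.findContours(m*k,cv2.RETR_EXTERNAL,cv2.CHAIN_APPROX_NONE)
    return [c for c in sorted(cs,key=cv2.contourArea,reverse=True) if cv2.contourArea(c)>minA]
E
python3 - <<'E'
from m import *
im=cv2.imread('pics/raw_top0.png')[:,:,::-1].copy();si=cv2.imread('pics/raw_side0.png')[:,:,::-1].copy()
hs=cv2.cvtColor(im,cv2.COLOR_RGB2HSV)
for n,(u,v) in dict(jar=(311,160),jar2=(336,162),bcap=(311,183),rcap=(341,185),pan=(224,180),hous=(195,165),tray=(293,210),wash=(430,200),mat=(130,235),dish=(142,197),bench=(280,240)).items(): print(n,hs[v,u])
def show(n,cs,z,view='top',k=2):
    for c in cs[:k]:
        (u,v),r=cv2.minEnclosingCircle(c);rc=cv2.minAreaRect(c);A=cv2.contourArea(c)
        p=ray(view,u,v,z);bx=np.array([ray(view,*q,z) for q in cv2.boxPoints(rc)])
        M=cv2.moments(c);
        print(n,'px',round(u,1),round(v,1),'r',round(r,1),'circ',p[:2].round(4),'cent',ray(view,M['m10']/M['m00'],M['m01']/M['m00'],z)[:2].round(4),'box',bx.mean(0)[:2].round(4),'sides',np.linalg.norm(bx[0]-bx[1]).round(3),np.linalg.norm(bx[1]-bx[2]).round(3),'ang',[np.degrees(np.arctan2(*(bx[1]-bx[0])[[1,0]])).round(1)],'A',A)
show('bcap',blobs(im,lambda h,s,v:(h>100)&(h<125)&(s>110),(295,170,330,200)),.15)
show('rcap',blobs(im,lambda h,s,v:((h<8)|(h>172))&(s>130)&(v>80),(325,170,355,205)),.15)
show('jars',blobs(im,lambda h,s,v:(v>150)&(s<40),(295,140,355,182)),.076,k=3)
show('mat',blobs(im,lambda h,s,v:(v>135)&(s<30),(90,170,180,260)),.002)
show('wash',blobs(im,lambda h,s,v:(h>100)&(h<125)&(s>110),(365,150,460,240)),.045)
show('tray',blobs(im,lambda h,s,v:(s<40)&(v<115),(280,135,360,225)),.018)
show('hous',blobs(im,lambda h,s,v:~((s>25)&(h>60)&(h<95)),(180,145,270,235)),.049)
show('dish',blobs(im,lambda h,s,v:(v<125)&(s>20)&((h>130)|(h<15)),(120,175,165,220)),.014)
cv2.imwrite('pics/c.png',cv2.resize(im[130:250,85:365,::-1],None,fx=2.8,fy=2.8,interpolation=cv2.INTER_CUBIC))
E
```

```text
jar [ 90   9 145]
jar2 [ 90   9 146]
bcap [109 154 141]
rcap [  1 165 139]
pan [ 45   4 144]
hous [100  10 148]
tray [36 13 98]
wash [109 171 133]
mat [ 96   9 147]
dish [154  20  89]
bench [ 70  23 134]
bcap px 310.4 183.2 r 7.7 circ [ 0.5465 -0.1005] cent [ 0.5466 -0.1005] box [ 0.5464 -0.1012] sides 0.037 0.035 ang [np.float64(-46.5)] A 160.5
rcap px 340.6 184.1 r 7.7 circ [ 0.5423 -0.1741] cent [ 0.5422 -0.1741] box [ 0.542  -0.1732] sides 0.035 0.036 ang [np.float64(-46.7)] A 163.5
mat px 138.0 209.0 r 56.6 circ [0.5131 0.3589] cent [0.4998 0.3709] box [0.5142 0.3634] sides 0.241 0.222 ang [np.float64(-4.6)] A 4763.0
mat px 172.5 213.0 r 9.7 circ [0.4996 0.2641] cent [0.5022 0.2604] box [0.4976 0.2596] sides 0.053 0.023 ang [np.float64(-23.2)] A 30.5
wash px 413.5 194.0 r 48.5 circ [ 0.5284 -0.3827] cent [ 0.5269 -0.3812] box [ 0.5279 -0.3817] sides 0.173 0.199 ang [np.float64(-6.6)] A 4539.5
tray px 319.3 181.1 r 46.1 circ [ 0.5744 -0.1387] cent [ 0.5741 -0.1392] box [ 0.5755 -0.1399] sides 0.195 0.176 ang [np.float64(-6.6)] A 4310.5
hous px 224.5 189.5 r 62.9 circ [0.5532 0.1176] cent [0.5531 0.1176] box [0.555  0.1177] sides 0.24 0.239 ang [np.float64(-91.6)] A 7915.0
```

View pics/c.png

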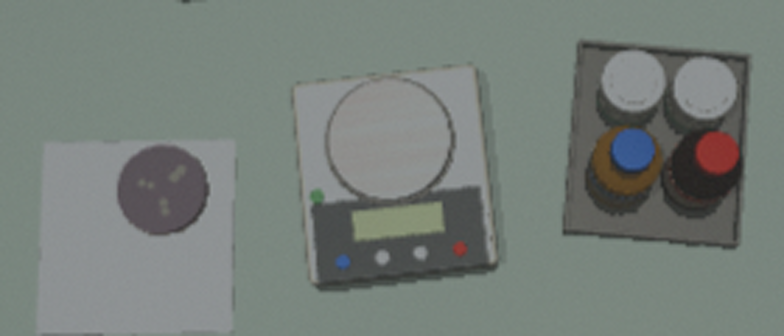

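The crop (×2.8, offset 85,130) shows jar lids at (633,80) and (704,87), the pan at (390,139), the mat corners at (43,142), (236,140), (232,333) and (38,331), and the dish at (162,190).

Run:
```python
from h import *
P=dict(jarB=(633,80,.076),jarR=(704,87,.076),pan=(390,139,.062),dish=(162,190,.014),m1=(43,142,.002),m2=(236,140,.002),m3=(232,333,.002),m4=(38,331,.002),t1=(580,42,.018),t2=(748,54,.018),t3=(738,244,.018),t4=(564,233,.018),h1=(294,84,.049),h2=(474,66,.049))
for k,(a,b,z) in P.items():
    u,v=(a-.9)/2.8+85,(b-.9)/2.8+130
    print(k,ray('top',u,v,z)[:2].round(4),[round(x,1) for x in proj('side',ray('top',u,v,z))])
for k,(a,b,z) in dict(wa=(582,250,.045),wb=(696,256,.045),wc=(696,353,.045),wd=(580,350,.045),beaker=(611,296,.068)).items(): print(k,ray('top',a/1.55,b/1.55,z)[:2].round(4))
# side-view check: mask caps
from m import *
si=cv2.imread('pics/raw_side0.png')[:,:,::-1].copy()
for n,f,roi,X in(('b',lambda h,s,v:(h>100)&(h<125)&(s>110),(245,125,275,150),(.5465,-.1005,.15)),('r',lambda h,s,v:((h<8)|(h>172))&(s>130)&(v>80),(258,110,285,135),(.5423,-.1741,.15))):
    c=blobs(si,f,roi)[0];print(n,cv2.boundingRect(c),proj('side',np.array(X)),proj('side',np.array(X)-[0,0,.024]))
```

```text
jarB [ 0.6258 -0.112 ] [np.float64(232.5), np.float64(152.2)]
jarR [ 0.6172 -0.178 ] [np.float64(241.8), np.float64(139.5)]
pan [0.5783 0.1177] [np.float64(226.6), np.float64(215.2)]
dish [0.5427 0.344 ] [np.float64(213.8), np.float64(312.3)]
m1 [0.5957 0.4655] [np.float64(165.2), np.float64(366.3)]
m2 [0.5925 0.2742] [np.float64(200.7), np.float64(284.6)]
m3 [0.4032 0.2772] [np.float64(291.1), np.float64(302.1)]
m4 [0.4098 0.4652] [np.float64(269.0), np.float64(388.4)]
t1 [ 0.6785 -0.0678] [np.float64(209.4), np.float64(177.2)]
t2 [ 0.6618 -0.2321] [np.float64(231.7), np.float64(145.2)]
t3 [ 0.475  -0.2118] [np.float64(294.4), np.float64(157.1)]
t4 [ 0.49   -0.0454] [np.float64(278.2), np.float64(192.2)]
h1 [0.6368 0.21  ] [np.float64(188.6), np.float64(243.6)]
h2 [0.6498 0.0369] [np.float64(207.2), np.float64(193.5)]
wa [ 0.6196 -0.2882]
wb [ 0.6037 -0.4833]
wc [ 0.4368 -0.4683]
wd [ 0.4469 -0.2735]
beaker [ 0.5343 -0.3261]
b (251, 125, 18, 17) (np.float64(261.54822736273786), np.float64(133.4301773641592)) (np.float64(261.4449337257173), np.float64(141.74830790437971))
r (262, 114, 15, 8) (np.float64(269.1540849926373), np.float64(119.18506331697273)) (np.float64(268.96235766305495), np.float64(127.30049496986452))
```

>>> move_arm:
  plan:
    - [0,0,0,-0.6,-7.633]
    - [0,0,0,-0.6,-7.633]
    - [0,0,0,-0.6,-7.633]
    - [0,0,0,-0.6,-7.633]
    - [0,0,0,-0.6,-7.633]
    - [0,0,0,-0.6,-7.633]
    - [0,0,0,-0.6,-7.633]
    - [0,0,0,-0.6,-7.633]
    - [0,0,0,-0.6,-7.633]
    - [0,4.2,2.4,0,0]
    - [0,4.2,2.4,0,0]
    - [0,4.2,2.4,0,0]
    - [0,4.2,2.4,0,0]
    - [0,4.2,2.4,0,0]
    - [0,4.2,2.4,0,0]
    - [0,4.2,2.4,0,0]
    - [0,4.2,2.4,0,0]
    - [0,4.2,2.4,0,0]
    - [0,4.2,2.4,0,0]
    - [0,0,0,0,0]

```text
t: 2.1
eef_pos: [0.4869, -0.204, 0.2575]
orientation: [[-0.007, 1.0, 0.0], [1.0, 0.007, 0.002], [0.002, 0.0, -1.0]]
contact_force: [-0.0, 0.0, 0.5]
grip_width: 0.0855
```

>>> move_arm:
  plan:
    - [0,3.5,2.0,0,0]
    - [0,3.5,2.0,0,0]
    - [0,3.4,1.9,0,0]
    - [0,0,0,1,0]
    - [0,0,0,1,0]
    - [0,0,0,0,0]
    - [0,0,0,0,0]

```text
t: 2.8
eef_pos: [0.5434, -0.106, 0.237]
orientation: [[0.002, 1.0, -0.002], [1.0, -0.002, 0.0], [0.0, -0.002, -1.0]]
contact_force: [0.5, -0.7, 0.4]
grip_width: 0.085
```

Run:
```python
from h import *
snap('side','s1',(190,40,340,200),4)
o=robot.get_obs();print(o['eef_pos'],o['joints'],o['t']);p=np.array(o['eef_pos']);print(proj('side',p))
```

```text
[ 0.54375742 -0.10607936  0.23773369] [-3.75706137e-01 -5.73881738e-03  1.83977200e+00 -2.22887372e-04
  1.30800439e+00 -3.73671936e-01] 2.85
(np.float64(263.5873070269593), np.float64(100.13996026493854))
```

View pics/s1.png

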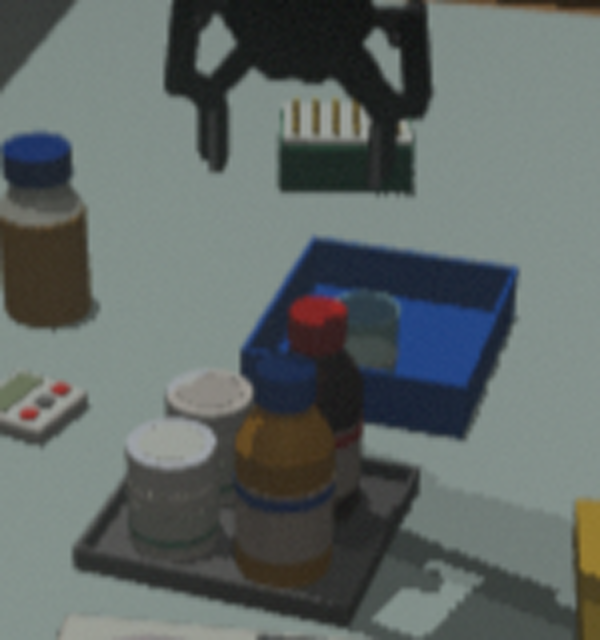

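>>> move_arm:
  plan:
    - [0,0.6,0.2,0,0]
    - [0,0,0,2,0]
    - [0,0,0,2.5,0]
    - [0,0,0,2.5,0]
    - [0,0,0,1.5,0]
    - [0,0,0,1.2,0]
    - [0,0,0,1.0,0]
    - [0,0,0,0,0]
    - [0,0,0,0,0]
    - [0,0,0,0,0]

```text
t: 3.85
eef_pos: [0.547, -0.0992, 0.1321]
orientation: [[0.0, 1.0, 0.002], [1.0, -0.0, -0.001], [-0.001, 0.002, -1.0]]
contact_force: [0.2, -1.5, 0.7]
grip_width: 0.0856
```

>>> move_arm:
  plan:
    - [0.3,0,0,0,0]
    - [0.5,0,0,0,0]
    - [0.7,0,0,0,0]
    - [1,0,0,0,0]
    - [1,0,0,0,0]
    - [1,0,0,0,0]
    - [1,0,0,0,0]
    - [1,0,0,0,0]
    - [1,0,0,0,0]

```text
t: 4.75
eef_pos: [0.5462, -0.0988, 0.1309]
orientation: [[-0.0, 1.0, -0.0], [1.0, 0.0, 0.0], [0.0, -0.0, -1.0]]
contact_force: [-0.7, -0.2, -0.0]
grip_width: 0.0001
```

Run:
```python
from h import *
snap('side','s2',(220,60,320,200),4)
o=robot.get_obs();print(o['eef_pos'],o['contact_force'],o['grip_width'])
```

```text
[ 0.54625084 -0.09885909  0.13092774] [-0.32307117 -0.11668195  0.20529547] -0.00022441004604009177
```

View pics/s2.png

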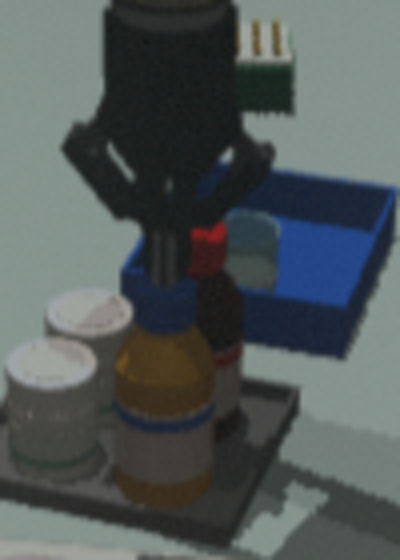

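Run:
```python
from h import *
print(robot.nose_length)
p=np.array([.5438,-.1061,.2377])
for d in(-.011,0,.008,.02,.04,.062):print(d,np.round(proj('side',p+[0,0,d]),1), np.round(proj('side',p+[.043,0,d]),1),np.round(proj('side',p+[.0,-.01,d]),1))
p=np.array([.546,-.0988,.131]);print([np.round(proj('side',p+[0,0,d]),1).tolist() for d in(-.011,0,.011,.02,.03)])
for X in ([.5458,-.1001,.154],[.5458,-.1001,.004],[.5416,-.1735,.154]):print(np.round(proj('side',np.array(X)),1))
```

```text
0.011
-0.011 [263.5 104.4] [245.9 102.4] [264.4 102.4]
0 [263.6 100.1] [245.8  98.2] [264.4  98.2]
0.008 [263.6  97. ] [245.8  95.1] [264.5  95.1]
0.02 [263.7  92.3] [245.7  90.5] [264.6  90.5]
0.04 [263.8  84.3] [245.6  82.5] [264.7  82.5]
0.062 [263.9  75.3] [245.5  73.5] [264.8  73.5]
[[261.5, 144.2], [261.5, 140.4], [261.6, 136.6], [261.6, 133.5], [261.6, 129.9]]
[261.8 132.1]
[261.2 181.1]
[269.4 118. ]
```

The fingers closed on nothing. The side view shows the tips near pixel row 131, about 38 mm higher than the reported TCP implies. I'll check that from above.

Run:
```python
from h import *
snap('top','t1',(230,110,430,250),4)
```

```text
(no output)
```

View pics/t1.png

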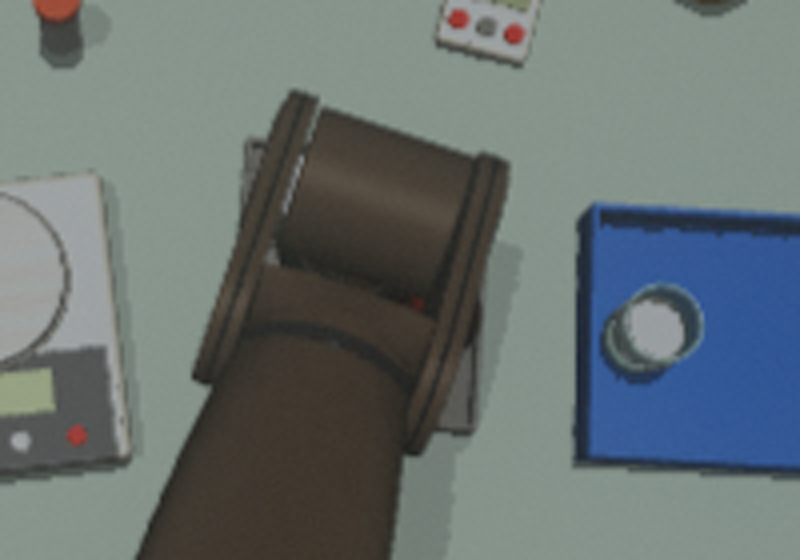

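The arm hides the tips from above. The side view is consistent in both poses, with tips and gripper body about 38 mm higher than the reported z, so I'll reopen, go lower in small steps and watch the force.

>>> move_arm:
  plan:
    - [0.5,0,0,-0.5,0]
    - [0,0,0,0,0]
    - [0,0,0,0,0]
    - [0,0,0,0,0]
    - [0,0,0,0,0]
    - [0,0,0,0.6,0]
    - [0,0,0,0.6,0]
    - [0,0,0,0.6,0]
    - [0,0,0,0.6,0]
    - [0,0,0,0,0]
    - [0,0,0,0,0]

```text
t: 5.95
eef_pos: [0.5461, -0.0988, 0.1116]
orientation: [[-0.0, 1.0, -0.001], [1.0, 0.0, 0.0], [0.0, -0.001, -1.0]]
contact_force: [0.5, -0.1, 0.3]
grip_width: 0.0856
```

Run:
```python
from h import *
snap('side','s3',(210,60,320,200),4)
o=robot.get_obs();print(o['eef_pos'],o['contact_force'],o['grip_width'])
```

```text
[ 0.54636296 -0.09891436  0.11197993] [1.67971109 0.33242264 0.23884525] 0.0854346011119943
```

View pics/s3.png

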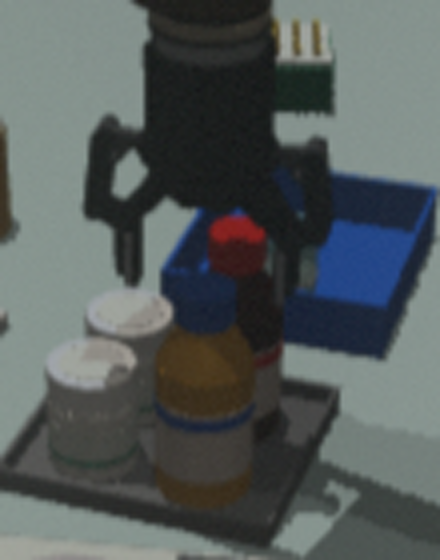

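The geometry fits one explanation only: the tool is really about 39 mm higher than reported (the left open tip at row 130 corresponds to z of about 0.152). I'll go down another 2.1 cm and close.

>>> move_arm:
  plan:
    - [0,0,0,0.7,0]
    - [0,0,0,0.7,0]
    - [0,0,0,0.7,0]
    - [0,0,0,0,0]
    - [0.3,0,0,0,0]
    - [0.4,0,0,0,0]
    - [0.5,0,0,0,0]
    - [0.6,0,0,0,0]
    - [0.7,0,0,0,0]
    - [1,0,0,0,0]
    - [1,0,0,0,0]
    - [1,0,0,0,0]
    - [1,0,0,0,0]

```text
t: 7.3
eef_pos: [0.5469, -0.0991, 0.0916]
orientation: [[0.0, 1.0, 0.002], [1.0, -0.0, -0.0], [-0.0, 0.002, -1.0]]
contact_force: [1.3, 0.4, 4.0]
grip_width: 0.0367
```

>>> move_arm:
  plan:
    - [1,0,0,-0.5,0]
    - [1,0,0,-1,0]
    - [1,0,0,-1.5,0]
    - [1,0,0,-2,0]
    - [1,0,0,-2,0]
    - [1,0,0,-2,0]
    - [1,0,0,-1,0]
    - [1,0,0,0,0]
    - [1,0,0,0,0]

```text
t: 8.2
eef_pos: [0.5457, -0.0987, 0.1903]
orientation: [[0.0, 1.0, -0.001], [1.0, -0.0, 0.0], [0.0, -0.001, -1.0]]
contact_force: [-0.8, -0.7, -3.3]
grip_width: 0.0366
```

Run:
```python
from h import *
snap('side','s4',(190,0,350,200),3)
o=robot.get_obs();print(o['eef_pos'],o['contact_force'],o['grip_width'])
```

```text
[ 0.54537373 -0.09854348  0.18960733] [-1.16779065 -0.01329965 -3.47091957] 0.03700421865956666
```

View pics/s4.png

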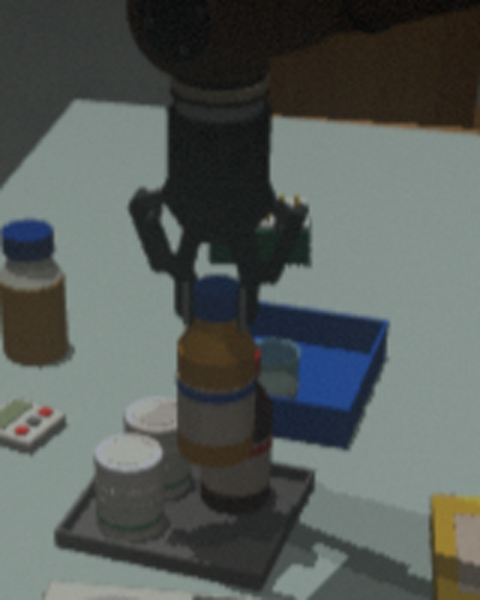

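>>> move_arm:
  plan:
    - [1,1.4,-0.4,0,0]
    - [1,2.5,-0.6,0,0]
    - [1,3.5,-0.7,0,0]
    - [1,3.5,-0.7,0,0]
    - [1,3.5,-0.7,0,0]
    - [1,3.5,-0.7,0,0]
    - [1,3.5,-0.7,0,0]
    - [1,3.5,-0.7,0,0]
    - [1,3.5,-0.7,0,0]
    - [1,3.5,-0.7,0,0]
    - [1,3.5,-0.7,0,0]
    - [1,3.5,-0.7,0,0]
    - [1,3.5,-0.7,0,0]
    - [1,3.5,-0.6,0,0]
    - [1,3,-0.4,0,0]
    - [1,2,-0.3,0,0]
    - [1,0,0,0,0]
    - [1,0,0,0,0]
    - [1,0,0,0,0]

```text
t: 10.15
eef_pos: [0.4456, 0.4094, 0.1901]
orientation: [[0.0, 1.0, -0.001], [1.0, -0.0, -0.001], [-0.001, -0.001, -1.0]]
contact_force: [-0.4, -0.2, -3.3]
grip_width: 0.037
```

>>> move_arm:
  plan:
    - [1,0,0,1,0]
    - [1,0,0,2,0]
    - [1,0,0,2,0]
    - [1,0,0,2,0]
    - [1,0,0,1.5,0]
    - [1,0,0,0.8,0]
    - [1,0,0,0.3,0]
    - [1,0,0,0.1,0]
    - [1,0,0,0.1,0]
    - [1,0,0,0.1,0]
    - [1,0,0,0,0]
    - [1,0,0,0,0]

```text
t: 11.35
eef_pos: [0.4464, 0.4103, 0.0924]
orientation: [[-0.0, 1.0, 0.001], [1.0, 0.0, 0.0], [0.0, 0.001, -1.0]]
contact_force: [-0.6, 0.5, -4.3]
grip_width: 0.0369
```

>>> move_arm:
  plan:
    - [1,0,0,0.1,0]
    - [1,0,0,0.1,0]
    - [1,0,0,0,0]
    - [1,0,0,0,0]

```text
t: 11.75
eef_pos: [0.4462, 0.4101, 0.0899]
orientation: [[0.0, 1.0, -0.0], [1.0, -0.0, -0.0], [-0.0, -0.0, -1.0]]
contact_force: [-0.1, -0.4, -2.3]
grip_width: 0.0369
```

Contact is starting (the load fell to about 2.3 N). I'll go 1 mm lower, release and rise.

>>> move_arm:
  plan:
    - [1,0,0,0.1,0]
    - [1,0,0,0,0]
    - [0.5,0,0,0,0]
    - [0,0,0,0,0]
    - [0,0,0,0,0]
    - [0,0,0,0,0]
    - [0,0,0,0,0]
    - [0,0,0,-1,0]
    - [0,0,0,-2,0]
    - [0,0,0,-3,0]
    - [0,0,0,-2,0]
    - [0,0,0,0,0]
    - [0,0,0,0,0]

```text
t: 13.05
eef_pos: [0.4464, 0.4102, 0.1693]
orientation: [[-0.0, 1.0, 0.001], [1.0, 0.0, 0.001], [0.001, 0.001, -1.0]]
contact_force: [0.4, -0.1, -0.6]
grip_width: 0.0855
```

Run:
```python
from h import *
snap('side','s5',(130,60,390,384),2.2)
o=robot.get_obs();print(o['t'],o['eef_pos'],o['contact_force'],o['grip_width'])
for X in ([.4463,.411,.002],[.4463,.411,.152]):print(np.round(proj('side',np.array(X)),1))
```

```text
13.1 [0.44570582 0.40977815 0.16798379] [-0.76011198  0.35303778  0.01160255] 0.0858300816237972
[255.1 356.2]
[255.3 302.6]
```

View pics/s5.png

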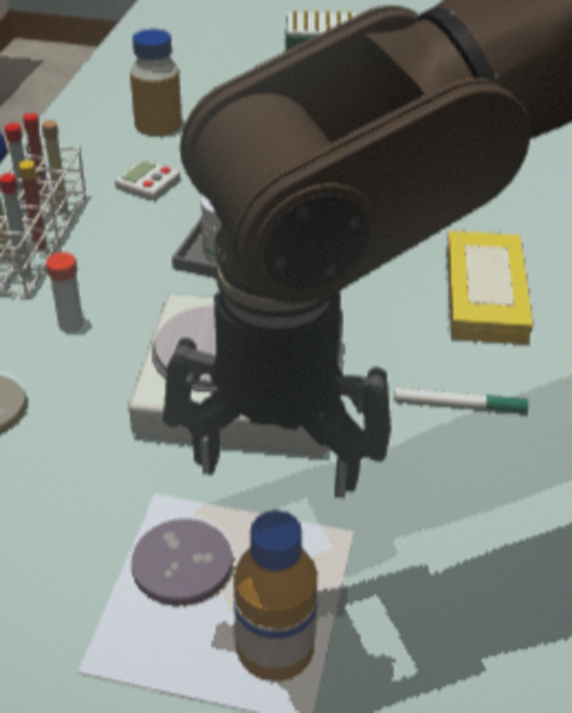

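The side view shows the blue bottle upright on the mat, cap at about (255,305), clear of the dish. Next is the red bottle.

>>> move_arm:
  plan:
    - [0,-2,0.3,0,0]
    - [0,-3.5,0.6,0,0]
    - [0,-4,0.7,0,0]
    - [0,-4,0.7,0,0]
    - [0,-4,0.7,0,0]
    - [0,-4,0.7,0,0]
    - [0,-4,0.7,0,0]
    - [0,-4,0.7,0,0]
    - [0,-4,0.7,0,0]
    - [0,-4,0.7,0,0]
    - [0,-4,0.7,0,0]
    - [0,-4,0.7,0,0]
    - [0,-4,0.7,0,0]
    - [0,-4,0.6,0,0]
    - [0,-3.3,0.5,0,0]
    - [0,-1.5,0.3,0,0]
    - [0,0,0,0,0]
    - [0,0,0,0,0]
    - [0,0,0,0,0]

```text
t: 15.0
eef_pos: [0.5459, -0.1712, 0.1683]
orientation: [[-0.002, 1.0, -0.001], [1.0, 0.002, 0.001], [0.001, -0.001, -1.0]]
contact_force: [-0.2, 0.2, -0.1]
grip_width: 0.0853
```

>>> move_arm:
  plan:
    - [0,-0.2,-0.35,0,0]
    - [0,0,0,2,0]
    - [0,0,0,2,0]
    - [0,0,0,1.5,0]
    - [0,0,0,1.2,0]
    - [0,0,0,0.9,0]
    - [0,0,0,0,0]
    - [0,0,0,0,0]
    - [0.3,0,0,0,0]
    - [0.4,0,0,0,0]
    - [0.5,0,0,0,0]
    - [0.6,0,0,0,0]
    - [0.7,0,0,0,0]
    - [1,0,0,0,0]
    - [1,0,0,0,0]
    - [1,0,0,0,0]
    - [1,0,0,0,0]

```text
t: 16.7
eef_pos: [0.543, -0.1751, 0.0937]
orientation: [[-0.0, 1.0, 0.0], [1.0, 0.0, -0.001], [-0.001, 0.0, -1.0]]
contact_force: [-2.5, -0.2, 5.9]
grip_width: 0.0368
```

>>> move_arm:
  plan:
    - [1,0,0,0,0]
    - [1,0,0,-0.5,0]
    - [1,0,0,-1,0]
    - [1,0,0,-1.5,0]
    - [1,0,0,-2,0]
    - [1,0,0,-2,0]
    - [1,0,0,-2,0]
    - [1,0,0,-1,0]
    - [1,0,0,0,0]
    - [1,0,0,0,0]

```text
t: 17.7
eef_pos: [0.5424, -0.1746, 0.1924]
orientation: [[-0.0, 1.0, -0.001], [1.0, 0.0, 0.0], [0.0, -0.001, -1.0]]
contact_force: [-0.2, 0.7, -4.0]
grip_width: 0.0365
```

>>> move_arm:
  plan:
    - [1,1.5,-0.4,0,0]
    - [1,2.5,-0.6,0,0]
    - [1,3.5,-0.7,0,0]
    - [1,3.5,-0.7,0,0]
    - [1,3.5,-0.7,0,0]
    - [1,3.5,-0.7,0,0]
    - [1,3.5,-0.7,0,0]
    - [1,3.5,-0.7,0,0]
    - [1,3.5,-0.7,0,0]
    - [1,3.5,-0.7,0,0]
    - [1,3.5,-0.7,0,0]
    - [1,3.5,-0.7,0,0]
    - [1,3.5,-0.7,0,0]
    - [1,3,-0.6,0,0]
    - [1,2.5,-0.4,0,0]
    - [1,1.5,-0.2,0,0]
    - [1,0,0,0,0]
    - [1,0,0,0,0]
    - [1,0,0,0,0]

```text
t: 19.6
eef_pos: [0.4437, 0.3192, 0.1925]
orientation: [[0.001, 1.0, -0.001], [1.0, -0.001, -0.001], [-0.001, -0.001, -1.0]]
contact_force: [0.4, 0.3, -4.2]
grip_width: 0.0366
```

>>> move_arm:
  plan:
    - [1,0,0,1,0]
    - [1,0,0,2,0]
    - [1,0,0,2,0]
    - [1,0,0,2,0]
    - [1,0,0,1.5,0]
    - [1,0,0,0.8,0]
    - [1,0,0,0.3,0]
    - [1,0,0,0.1,0]
    - [1,0,0,0.1,0]
    - [1,0,0,0.1,0]
    - [1,0,0,0.1,0]
    - [1,0,0,0,0]
    - [1,0,0,0,0]

```text
t: 20.9
eef_pos: [0.4438, 0.3202, 0.0931]
orientation: [[-0.0, 1.0, 0.0], [1.0, 0.0, 0.0], [0.0, 0.0, -1.0]]
contact_force: [-0.8, 0.1, -2.7]
grip_width: 0.0366
```

>>> move_arm:
  plan:
    - [1,0,0,0.1,0]
    - [1,0,0,0.05,0]
    - [1,0,0,0,0]
    - [1,0,0,0,0]

```text
t: 21.3
eef_pos: [0.4439, 0.3202, 0.0917]
orientation: [[0.0, 1.0, 0.0], [1.0, -0.0, 0.0], [0.0, 0.0, -1.0]]
contact_force: [-0.4, -0.2, -1.0]
grip_width: 0.0365
```

>>> move_arm:
  plan:
    - [1,0,0,0.05,0]
    - [0.5,0,0,0,0]
    - [0,0,0,0,0]
    - [0,0,0,0,0]
    - [0,0,0,0,0]
    - [0,0,0,0,0]
    - [0,0,0,-1,0]
    - [0,0,0,-2,0]
    - [0,0,0,-3,0]
    - [0,0,0,-2,0]
    - [0,0,0,0,0]

```text
t: 22.4
eef_pos: [0.4462, 0.3213, 0.1757]
orientation: [[-0.0, 1.0, 0.008], [1.0, 0.0, 0.004], [0.004, 0.008, -1.0]]
contact_force: [0.1, -0.2, 0.1]
grip_width: 0.0852
```

>>> move_arm:
  plan:
    - [0,-2,0.8,0,0]
    - [0,-3.2,1.3,0,0]
    - [0,-3.5,1.5,0,0]
    - [0,-3.5,1.5,0,0]
    - [0,-3.5,1.5,0,0]
    - [0,-3.5,1.5,0,0]
    - [0,-3.5,1.5,0,0]
    - [0,-3.5,1.5,0,0]
    - [0,-3.5,1.5,0,0]
    - [0,-3.5,1.5,0,0]
    - [0,-3.5,1.5,0,0]
    - [0,-3,1.3,0,0]
    - [0,-2,0.8,0,0]
    - [0,-1,0.4,0,0]
    - [0,0,0,0,0]
    - [0,0,0,0,0]
    - [0,0,0,0,0]

```text
t: 24.1
eef_pos: [0.6244, -0.1054, 0.1708]
orientation: [[-0.001, 1.0, -0.0], [1.0, 0.001, 0.001], [0.001, -0.0, -1.0]]
contact_force: [0.6, -0.3, 0.4]
grip_width: 0.0853
```

Run:
```python
from h import *
snap('side','s6',(140,0,340,384),2)
o=robot.get_obs();print(o['t'],o['eef_pos'],o['contact_force'],o['grip_width'])
```

```text
24.15 [ 0.62443128 -0.10544755  0.17097851] [-0.26799548 -0.39555137 -0.01512107] 0.08529243159260212
```

View pics/s6.png

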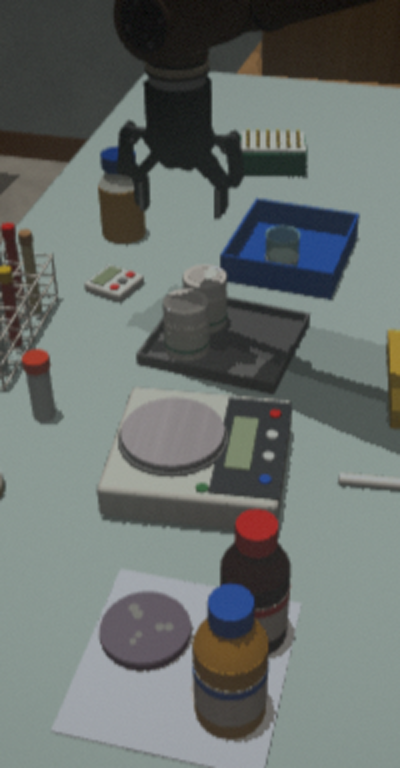

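Both bottles stand on the mat, clear of the dish, and the jars are untouched. Now I'll go down on the near jar (nearest the balance).

>>> move_arm:
  plan:
    - [0,-0.6,0.05,0,0]
    - [0,0,0,2,0]
    - [0,0,0,3,0]
    - [0,0,0,3,0]
    - [0,0,0,3,0]
    - [0,0,0,2,0]
    - [0,0,0,1.5,0]
    - [0,0,0,0.7,0]
    - [0,0,0,0.7,0]
    - [0,0,0,0,0]
    - [0,0,0,0,0]

```text
t: 25.25
eef_pos: [0.626, -0.1131, 0.013]
orientation: [[-0.0, 1.0, 0.002], [1.0, 0.0, -0.001], [-0.001, 0.002, -1.0]]
contact_force: [-0.1, 0.3, -0.5]
grip_width: 0.0853
```

>>> move_arm:
  plan:
    - [0,0,0,0.6,0]
    - [0,0,0,0,0]
    - [0.1,0,0,0,0]
    - [0.2,0,0,0,0]
    - [0.3,0,0,0,0]
    - [0.4,0,0,0,0]
    - [1,0,0,0,0]
    - [1,0,0,0,0]
    - [1,0,0,0,0]
    - [1,0,0,0,0]
    - [1,0,0,0,0]

```text
t: 26.35
eef_pos: [0.6253, -0.113, 0.0064]
orientation: [[-0.0, 1.0, -0.0], [1.0, 0.0, -0.0], [-0.0, -0.0, -1.0]]
contact_force: [-3.2, 0.4, 5.5]
grip_width: 0.0588
```

>>> move_arm:
  plan:
    - [1,0,0,-0.3,0]
    - [1,0,0,-0.7,0]
    - [1,0,0,-1,0]
    - [1,0,0,-1,0]
    - [1,0,0,0,0]
    - [1,0,0,0,0]
    - [1,0,0,0,0]

```text
t: 27.05
eef_pos: [0.6249, -0.1127, 0.0356]
orientation: [[0.0, 1.0, -0.001], [1.0, -0.0, 0.0], [0.0, -0.001, -1.0]]
contact_force: [-0.2, -0.4, -3.6]
grip_width: 0.0587
```

Run:
```python
from h import *
F=[]
for i in range(4):
    robot.snapshot('side');o=robot.get_obs();F.append(o['contact_force'])
print(np.mean(F,0),o['eef_pos'],o['grip_width'],o['t'])
```

```text
[ 0.16107165  0.00330961 -2.80022455] [ 0.62488924 -0.11275089  0.03537969] 0.058835926712222444 27.25
```

The near jar weighs about 2.8–3 N, so it is the full one. It goes to the pan centre (0.578, 0.1175).

>>> move_arm:
  plan:
    - [1,0,0,-1.5,0]
    - [1,0,0,-2,0]
    - [1,0,0,-2,0]
    - [1,0,0,-1,0]
    - [1,1.5,-0.3,0,0]
    - [1,3,-0.6,0,0]
    - [1,3.5,-0.7,0,0]
    - [1,3.5,-0.7,0,0]
    - [1,3.5,-0.7,0,0]
    - [1,3.5,-0.7,0,0]
    - [1,2.5,-0.6,0,0]
    - [1,1.5,-0.3,0,0]
    - [1,0.5,-0.1,0,0]
    - [1,0,0,0,0]
    - [1,0,0,0,0]
    - [1,0,0,0,0]

```text
t: 28.85
eef_pos: [0.5786, 0.116, 0.1009]
orientation: [[0.002, 1.0, 0.0], [1.0, -0.002, -0.0], [-0.0, 0.0, -1.0]]
contact_force: [-0.2, -0.1, -3.0]
grip_width: 0.0592
```

Position is right. I'll lower it 3.6 cm, gently at the end.

>>> move_arm:
  plan:
    - [1,0.1,0,1,0]
    - [1,0,0,1.2,0]
    - [1,0,0,0.6,0]
    - [1,0,0,0.2,0]
    - [1,0,0,0.1,0]
    - [1,0,0,0.1,0]
    - [1,0,0,0.1,0]
    - [1,0,0,0.1,0]
    - [1,0,0,0,0]
    - [1,0,0,0,0]

```text
t: 29.85
eef_pos: [0.5783, 0.1182, 0.0671]
orientation: [[-0.0, 1.0, 0.0], [1.0, 0.0, 0.0], [0.0, 0.0, -1.0]]
contact_force: [0.0, 0.2, -3.1]
grip_width: 0.0589
```

>>> move_arm:
  plan:
    - [1,0,0,0.1,0]
    - [1,0,0,0.1,0]
    - [1,0,0,0.05,0]
    - [1,0,0,0,0]
    - [1,0,0,0,0]

```text
t: 30.35
eef_pos: [0.5782, 0.1181, 0.0644]
orientation: [[0.0, 1.0, -0.0], [1.0, -0.0, -0.0], [-0.0, -0.0, -1.0]]
contact_force: [0.3, 0.8, -2.9]
grip_width: 0.0586
```

>>> move_arm:
  plan:
    - [1,0,0,0.1,0]
    - [1,0,0,0,0]
    - [1,0,0,0,0]

```text
t: 30.65
eef_pos: [0.5783, 0.1181, 0.0644]
orientation: [[-0.0, 1.0, -0.0], [1.0, 0.0, -0.0], [-0.0, -0.0, -1.0]]
contact_force: [-5.2, -0.9, 4.8]
grip_width: 0.0587
```

>>> move_arm:
  plan:
    - [0.8,0,0,-0.05,0]
    - [0.3,0,0,0,0]
    - [0,0,0,0,0]
    - [0,0,0,0,0]
    - [0,0,0,0,0]
    - [0,0,0,0,0]
    - [0,0,0,-1,0]
    - [0,0,0,-2,0]
    - [0,0,0,-3,0]
    - [0,0,0,-3,0]
    - [0,0,0,-2,0]
    - [0,0,0,-1,0]
    - [0,0,0,0,0]

```text
t: 31.95
eef_pos: [0.5794, 0.1182, 0.1863]
orientation: [[-0.0, 1.0, 0.004], [1.0, 0.0, 0.0], [0.0, 0.004, -1.0]]
contact_force: [-0.5, 0.0, -0.2]
grip_width: 0.0852
```

>>> move_arm:
  plan:
    - [0,-2,0.3,0,0]
    - [0,-3.5,0.5,0,0]
    - [0,-4,0.6,0,0]
    - [0,-4,0.6,0,0]
    - [0,-4,0.6,0,0]
    - [0,-4,0.5,0,0]
    - [0,-4,0.4,0,0]
    - [0,-2.6,0.2,0,0]
    - [0,-1.5,0.1,0,0]
    - [0,0,0,0,0]
    - [0,0,0,0,0]

```text
t: 33.05
eef_pos: [0.6158, -0.1769, 0.183]
orientation: [[-0.0, 1.0, -0.001], [1.0, 0.0, 0.001], [0.001, -0.001, -1.0]]
contact_force: [-0.2, 0.6, 0.6]
grip_width: 0.0855
```

Run:
```python
from h import *
snap('side','s7',(160,60,340,320),3)
o=robot.get_obs();print(o['t'],o['eef_pos'],o['contact_force'],o['grip_width'])
print(proj('side',np.array([.5783,.1177,.138])),proj('side',np.array([.6163,-.1776,.08])))
```

```text
33.1 [ 0.61597795 -0.17639205  0.18326254] [0.29572054 0.76170482 0.47497807] 0.08527409993258707
(np.float64(225.35977843600756), np.float64(188.2984061543542)) (np.float64(242.07525228459255), np.float64(138.34492556851006))
```

View pics/s7.png

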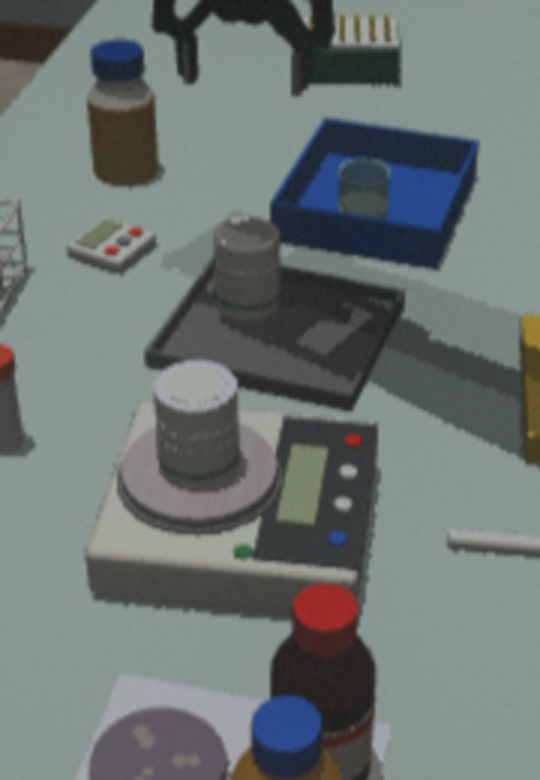

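The full jar stands centred on the pan (lid at (225,187), predicted (225,188)). Next is the second jar.

>>> move_arm:
  plan:
    - [0,0,0.05,2,0]
    - [0,0,0,3,0]
    - [0,0,0,3,0]
    - [0,0,0,3,0]
    - [0,0,0,3,0]
    - [0,0,0,2,0]
    - [0,0,0,1,0]
    - [0,0,0,0.6,0]
    - [0,0,0,0,0]
    - [0,0,0,0,0]

```text
t: 34.1
eef_pos: [0.6178, -0.178, 0.0093]
orientation: [[-0.0, 1.0, 0.002], [1.0, 0.0, -0.001], [-0.001, 0.002, -1.0]]
contact_force: [-0.2, -0.2, -0.1]
grip_width: 0.0855
```

>>> move_arm:
  plan:
    - [0.1,0,0,0,0]
    - [0.2,0,0,0,0]
    - [0.3,0,0,0,0]
    - [0.4,0,0,0,0]
    - [1,0,0,0,0]
    - [1,0,0,0,0]
    - [1,0,0,0,0]
    - [1,0,0,0,0]
    - [1,0,0,0,0]
    - [1,0,0,0,0]

```text
t: 35.1
eef_pos: [0.6175, -0.1783, 0.009]
orientation: [[0.0, 1.0, 0.001], [1.0, -0.0, -0.001], [-0.001, 0.001, -1.0]]
contact_force: [-0.7, -0.2, 5.1]
grip_width: 0.0588
```

>>> move_arm:
  plan:
    - [1,0,0,-0.3,0]
    - [1,0,0,-0.7,0]
    - [1,0,0,-1.5,0]
    - [1,0,0,-2,0]
    - [1,0,0,-2,0]
    - [1,0,0,-1,0]
    - [1,0,0,0,0]
    - [1,0,0,0,0]
    - [1,0,0,0,0]

```text
t: 36.0
eef_pos: [0.6158, -0.1774, 0.0815]
orientation: [[0.0, 1.0, -0.002], [1.0, -0.0, 0.001], [0.001, -0.002, -1.0]]
contact_force: [-0.4, 0.3, -0.4]
grip_width: 0.059
```

This jar pulls only about 0.4 N, so it is the empty one. I'll lift higher to clear the beaker and go to the wash tray's −y half (0.523, −0.423).

>>> move_arm:
  plan:
    - [1,0,0,-1.5,0]
    - [1,0,0,-1.5,0]
    - [1,0,0,-1,0]
    - [1,-1.5,-0.5,0,0]
    - [1,-3,-1.2,0,0]
    - [1,-3.5,-1.3,0,0]
    - [1,-3.5,-1.3,0,0]
    - [1,-3.5,-1.3,0,0]
    - [1,-3.5,-1.3,0,0]
    - [1,-3,-1.2,0,0]
    - [1,-2,-0.8,0,0]
    - [1,-1.1,-0.4,0,0]
    - [1,0,0,0,0]
    - [1,0,0,0,0]
    - [1,0,0,0,0]

```text
t: 37.5
eef_pos: [0.5244, -0.4225, 0.1228]
orientation: [[-0.002, 1.0, -0.0], [1.0, 0.002, 0.001], [0.001, -0.0, -1.0]]
contact_force: [-1.2, 0.5, -1.6]
grip_width: 0.0588
```

>>> move_arm:
  plan:
    - [1,0,0,1,0]
    - [1,0,0,2,0]
    - [1,0,0,2,0]
    - [1,0,0,2,0]
    - [1,0,0,2,0]
    - [1,0,0,1,0]
    - [1,0,0,0.5,0]
    - [1,0,0,0.3,0]
    - [1,0,0,0.1,0]
    - [1,0,0,0.1,0]
    - [1,0,0,0,0]
    - [1,0,0,0,0]

```text
t: 38.7
eef_pos: [0.524, -0.4242, 0.0136]
orientation: [[0.0, 1.0, 0.001], [1.0, -0.0, -0.001], [-0.001, 0.001, -1.0]]
contact_force: [-0.2, -0.8, -0.7]
grip_width: 0.0588
```

>>> move_arm:
  plan:
    - [1,0,0,0.15,0]
    - [1,0,0,0.1,0]
    - [1,0,0,0.1,0]
    - [1,0,0,0,0]
    - [1,0,0,0,0]

```text
t: 39.2
eef_pos: [0.5237, -0.4238, 0.0093]
orientation: [[-0.0, 1.0, -0.0], [1.0, 0.0, 0.0], [0.0, -0.0, -1.0]]
contact_force: [0.6, -0.4, -0.9]
grip_width: 0.0589
```

>>> move_arm:
  plan:
    - [1,0,0,0.1,0]
    - [1,0,0,0,0]
    - [1,0,0,0,0]

```text
t: 39.5
eef_pos: [0.5238, -0.424, 0.0091]
orientation: [[-0.0, 1.0, 0.0], [1.0, 0.0, -0.0], [-0.0, 0.0, -1.0]]
contact_force: [-1.5, 1.2, 4.6]
grip_width: 0.0588
```

>>> move_arm:
  plan:
    - [0.8,0,0,-0.05,0]
    - [0.3,0,0,0,0]
    - [0,0,0,0,0]
    - [0,0,0,0,0]
    - [0,0,0,0,0]
    - [0,0,0,0,0]
    - [0,0,0,-1,0]
    - [0,0,0,-2,0]
    - [0,0,0,-3,0]
    - [0,0,0,-4,0]
    - [0,0,0,-4,0]
    - [0,0,0,-3,0]
    - [0,0,0,-1,0]
    - [0,0,0,0,0]

```text
t: 40.9
eef_pos: [0.5245, -0.4246, 0.1916]
orientation: [[-0.0, 1.0, 0.003], [1.0, 0.0, -0.003], [-0.003, 0.003, -1.0]]
contact_force: [-0.4, -0.3, 0.5]
grip_width: 0.0853
```

>>> move_arm:
  plan:
    - [0,2,-0.2,0,0]
    - [0,4,-0.4,0,0]
    - [0,4,-0.5,0,0]
    - [0,4,-0.5,0,0]
    - [0,4,-0.5,0,0]
    - [0,4,-0.5,0,0]
    - [0,4,-0.5,0,0]
    - [0,4,-0.5,0,0]
    - [0,4,-0.5,0,0]
    - [0,4,-0.5,0,0]
    - [0,4,-0.5,0,0]
    - [0,4,-0.5,0,0]
    - [0,4,-0.4,0,0]
    - [0,4,-0.4,0,0]
    - [0,4,-0.4,0,0]
    - [0,4,-0.4,0,0]
    - [0,4,-0.4,0,0]
    - [0,4,-0.3,0,0]
    - [0,0,0,0,0]

```text
t: 42.8
eef_pos: [0.4424, 0.2792, 0.186]
orientation: [[-0.005, 1.0, -0.005], [1.0, 0.005, -0.001], [-0.0, -0.005, -1.0]]
contact_force: [-0.2, -0.8, -0.0]
grip_width: 0.0854
```

>>> move_arm:
  plan:
    - [0,3,0,0,0]
    - [0,1.4,0,0,0]
    - [0,0,0,0,0]
    - [0,0,0,0,0]
    - [0,0,0,0,0]

```text
t: 43.3
eef_pos: [0.4447, 0.319, 0.1885]
orientation: [[0.001, 1.0, -0.001], [1.0, -0.001, -0.001], [-0.001, -0.001, -1.0]]
contact_force: [-0.1, -0.4, 0.9]
grip_width: 0.0856
```

Run:
```python
from h import *
a=robot.snapshot('top')[100:260,60:460];b=robot.snapshot('side')[60:220,100:500]
cv2.imwrite('pics/tb.png',cv2.resize(np.vstack([a,b])[:,:,::-1],None,fx=1.85,fy=1.85,interpolation=cv2.INTER_CUBIC))
o=robot.get_obs();print(o['t'],o['eef_pos'],o['contact_force'],o['grip_width'])
```

```text
43.4 [0.44491046 0.31918269 0.1888641 ] [ 0.0166547   0.41327944 -1.21585359] 0.08531861149128911
```

View pics/tb.png

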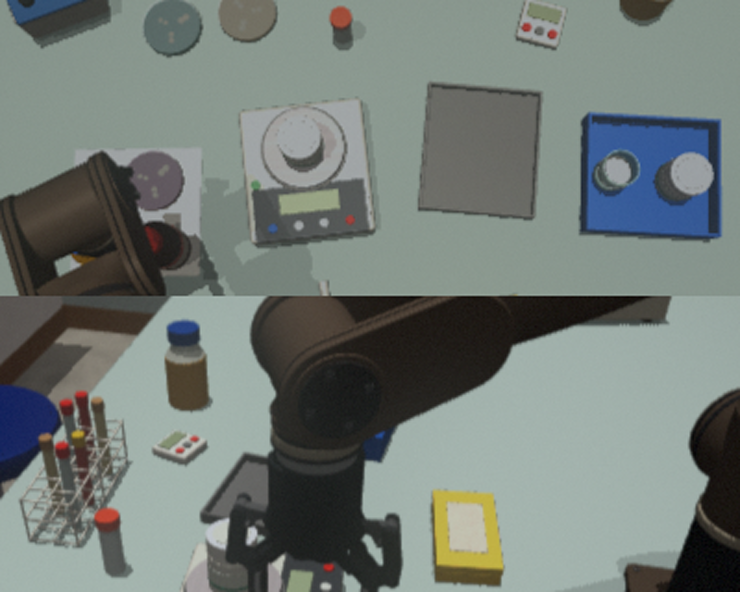

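The pictures show the full jar on the pan, the empty jar standing in the wash tray's free half, and the beaker and dish in place. Next I'll regrasp the red bottle.

>>> move_arm:
  plan:
    - [0,0.1,-0.1,1.5,0]
    - [0,0,0,2,0]
    - [0,0,0,2,0]
    - [0,0,0,2,0]
    - [0,0,0,1.3,0]
    - [0,0,0,0.9,0]
    - [0,0,0,0,0]
    - [0,0,0,0,0]
    - [0.3,0,0,0,0]
    - [0.4,0,0,0,0]
    - [0.5,0,0,0,0]
    - [0.6,0,0,0,0]
    - [0.7,0,0,0,0]
    - [1,0,0,0,0]
    - [1,0,0,0,0]
    - [1,0,0,0,0]
    - [1,0,0,0,0]

```text
t: 45.1
eef_pos: [0.444, 0.3214, 0.0928]
orientation: [[0.0, 1.0, 0.001], [1.0, -0.0, 0.001], [0.001, 0.001, -1.0]]
contact_force: [-2.2, -0.7, 5.3]
grip_width: 0.0365
```

>>> move_arm:
  plan:
    - [1,0,0,-0.5,0]
    - [1,0,0,-1,0]
    - [1,0,0,-2,0]
    - [1,0,0,-2,0]
    - [1,0,0,-2,0]
    - [1,0,0,-2,0]
    - [1,0,0,-1,0]
    - [1,0,0,0,0]
    - [1,0,0,0,0]

```text
t: 46.0
eef_pos: [0.4432, 0.3208, 0.1959]
orientation: [[-0.0, 1.0, -0.001], [1.0, 0.0, -0.001], [-0.001, -0.001, -1.0]]
contact_force: [-0.2, -0.4, -3.2]
grip_width: 0.0364
```

>>> move_arm:
  plan:
    - [1,-1.5,0,0,0]
    - [1,-2.5,0,0,0]
    - [1,-3.5,0,0,0]
    - [1,-3.5,0,0,0]
    - [1,-3.5,0,0,0]
    - [1,-3.5,0,0,0]
    - [1,-3.5,0,0,0]
    - [1,-3.5,0,0,0]
    - [1,-3.5,0,0,0]
    - [1,-3.5,0,0,0]
    - [1,-3.5,1,0,0]
    - [1,-3.5,1.5,0,0]
    - [1,-3.5,2,0,0]
    - [1,-3,2,0,0]
    - [1,-2.5,2,0,0]
    - [1,-1,1.2,0,0]
    - [1,0,0.2,0,0]
    - [1,0,0,0,0]
    - [1,0,0,0,0]

```text
t: 47.9
eef_pos: [0.5416, -0.1681, 0.196]
orientation: [[-0.0, 1.0, -0.002], [1.0, 0.0, 0.001], [0.001, -0.002, -1.0]]
contact_force: [-0.2, -0.5, -3.7]
grip_width: 0.0364
```

>>> move_arm:
  plan:
    - [1,-0.6,0.05,0,0]
    - [1,0,0,1,0]
    - [1,0,0,2,0]
    - [1,0,0,2,0]
    - [1,0,0,2,0]
    - [1,0,0,1.5,0]
    - [1,0,0,0.8,0]
    - [1,0,0,0.3,0]
    - [1,0,0,0.1,0]
    - [1,0,0,0.1,0]
    - [1,0,0,0,0]
    - [1,0,0,0,0]

```text
t: 49.1
eef_pos: [0.5437, -0.1751, 0.0997]
orientation: [[-0.0, 1.0, 0.001], [1.0, 0.0, -0.001], [-0.001, 0.001, -1.0]]
contact_force: [1.2, -0.8, -3.0]
grip_width: 0.0369
```

>>> move_arm:
  plan:
    - [1,0,0,0.2,0]
    - [1,0,0,0.15,0]
    - [1,0,0,0.1,0]
    - [1,0,0,0,0]
    - [1,0,0,0,0]

```text
t: 49.6
eef_pos: [0.5433, -0.175, 0.0949]
orientation: [[-0.0, 1.0, -0.0], [1.0, 0.0, -0.0], [-0.0, -0.0, -1.0]]
contact_force: [-0.2, 1.6, -0.1]
grip_width: 0.0367
```

>>> move_arm:
  plan:
    - [1,0,0,0.1,0]
    - [1,0,0,0,0]
    - [1,0,0,0,0]

```text
t: 49.9
eef_pos: [0.5435, -0.1752, 0.0949]
orientation: [[-0.0, 1.0, 0.0], [1.0, 0.0, -0.001], [-0.001, 0.0, -1.0]]
contact_force: [-3.8, 1.3, 4.8]
grip_width: 0.0369
```

Set down. Release, rise, and go to the blue bottle at (0.446, 0.410).

>>> move_arm:
  plan:
    - [0.8,0,0,-0.05,0]
    - [0.5,0,0,0,0]
    - [0,0,0,0,0]
    - [0,0,0,0,0]
    - [0,0,0,0,0]
    - [0,0,0,0,0]
    - [0,0,0,-1,0]
    - [0,0,0,-2,0]
    - [0,0,0,-3,0]
    - [0,0,0,-3,0]
    - [0,0,0,-1,0]
    - [0,0,0,0,0]

```text
t: 51.1
eef_pos: [0.5445, -0.1755, 0.1965]
orientation: [[-0.0, 1.0, 0.004], [1.0, 0.0, -0.002], [-0.002, 0.004, -1.0]]
contact_force: [0.4, 0.7, -0.2]
grip_width: 0.0856
```

>>> move_arm:
  plan:
    - [0,2,-0.8,0,0]
    - [0,3,-1,0,0]
    - [0,4,-1,0,0]
    - [0,4,-1,0,0]
    - [0,4,-1,0,0]
    - [0,4,-1,0,0]
    - [0,4,-1,0,0]
    - [0,4,-1,0,0]
    - [0,4,-1,0,0]
    - [0,4,-1,0,0]
    - [0,4,-0.9,0,0]
    - [0,4,0,0,0]
    - [0,4,0,0,0]
    - [0,4,0,0,0]
    - [0,3.5,0,0,0]
    - [0,2,0,0,0]
    - [0,0,0,0,0]
    - [0,0,0,0,0]
    - [0,0,0,0,0]

```text
t: 53.0
eef_pos: [0.4359, 0.4089, 0.1927]
orientation: [[0.001, 1.0, -0.002], [1.0, -0.001, -0.001], [-0.001, -0.002, -1.0]]
contact_force: [0.2, 0.0, 0.1]
grip_width: 0.0855
```

>>> move_arm:
  plan:
    - [0,0.1,1.0,0,0]
    - [0,0,0,2,0]
    - [0,0,0,2,0]
    - [0,0,0,2,0]
    - [0,0,0,2,0]
    - [0,0,0,1.3,0]
    - [0,0,0,0.9,0]
    - [0,0,0,0,0]
    - [0,0,0,0,0]
    - [0.3,0,0,0,0]
    - [0.4,0,0,0,0]
    - [0.5,0,0,0,0]
    - [0.6,0,0,0,0]
    - [0.7,0,0,0,0]
    - [1,0,0,0,0]
    - [1,0,0,0,0]
    - [1,0,0,0,0]
    - [1,0,0,0,0]

```text
t: 54.8
eef_pos: [0.4466, 0.4116, 0.0928]
orientation: [[-0.0, 1.0, 0.001], [1.0, 0.0, 0.001], [0.001, 0.001, -1.0]]
contact_force: [-0.7, 0.1, 5.8]
grip_width: 0.0364
```

>>> move_arm:
  plan:
    - [1,0,0,-0.5,0]
    - [1,0,0,-1,0]
    - [1,0,0,-2,0]
    - [1,0,0,-2,0]
    - [1,0,0,-2,0]
    - [1,0,0,-2,0]
    - [1,0,0,-1,0]
    - [1,0,0,0,0]
    - [1,0,0,0,0]

```text
t: 55.7
eef_pos: [0.4457, 0.4107, 0.1958]
orientation: [[0.0, 1.0, -0.002], [1.0, -0.0, -0.001], [-0.001, -0.002, -1.0]]
contact_force: [-0.5, -0.4, -3.1]
grip_width: 0.0363
```

>>> move_arm:
  plan:
    - [1,-1.5,0,0,0]
    - [1,-2.5,0,0,0]
    - [1,-3.5,0,0,0]
    - [1,-3.5,0,0,0]
    - [1,-3.5,0,0,0]
    - [1,-3.5,0,0,0]
    - [1,-3.5,0,0,0]
    - [1,-3.5,0,0,0]
    - [1,-3.5,0,0,0]
    - [1,-3.5,0,0,0]
    - [1,-3.5,0,0,0]
    - [1,-3.5,1,0,0]
    - [1,-3.5,1.8,0,0]
    - [1,-3.5,2,0,0]
    - [1,-2.5,2,0,0]
    - [1,-1.5,2,0,0]
    - [1,-0.3,1.2,0,0]
    - [1,0,0,0,0]
    - [1,0,0,0,0]
    - [1,0,0,0,0]

```text
t: 57.7
eef_pos: [0.5452, -0.0908, 0.1965]
orientation: [[-0.001, 1.0, -0.001], [1.0, 0.001, 0.001], [0.001, -0.001, -1.0]]
contact_force: [-0.8, 0.8, -2.9]
grip_width: 0.0364
```

>>> move_arm:
  plan:
    - [1,-0.65,0.05,0,0]
    - [1,0,0,1,0]
    - [1,0,0,2,0]
    - [1,0,0,2,0]
    - [1,0,0,2,0]
    - [1,0,0,1.5,0]
    - [1,0,0,0.8,0]
    - [1,0,0,0.3,0]
    - [1,0,0,0.1,0]
    - [1,0,0,0.1,0]
    - [1,0,0,0,0]
    - [1,0,0,0,0]

```text
t: 58.9
eef_pos: [0.5473, -0.0985, 0.0997]
orientation: [[-0.0, 1.0, 0.001], [1.0, 0.0, -0.001], [-0.001, 0.001, -1.0]]
contact_force: [-0.5, 0.1, -4.4]
grip_width: 0.0368
```

>>> move_arm:
  plan:
    - [1,0,0,0.2,0]
    - [1,0,0,0.15,0]
    - [1,0,0,0,0]
    - [1,0,0,0,0]

```text
t: 59.3
eef_pos: [0.5467, -0.0983, 0.0953]
orientation: [[0.0, 1.0, -0.0], [1.0, -0.0, 0.0], [0.0, -0.0, -1.0]]
contact_force: [-0.9, 0.4, -3.5]
grip_width: 0.0365
```

>>> move_arm:
  plan:
    - [1,0,0,0.1,0]
    - [1,0,0,0.05,0]
    - [1,0,0,0,0]
    - [1,0,0,0,0]

```text
t: 59.7
eef_pos: [0.547, -0.0985, 0.0948]
orientation: [[-0.0, 1.0, 0.0], [1.0, 0.0, -0.0], [-0.0, 0.0, -1.0]]
contact_force: [-2.9, 0.2, 3.1]
grip_width: 0.0366
```

Set down. Release, rise, and retreat towards the robot so the top camera can see.

>>> move_arm:
  plan:
    - [0.8,0,0,-0.05,0]
    - [0.5,0,0,0,0]
    - [0,0,0,0,0]
    - [0,0,0,0,0]
    - [0,0,0,0,0]
    - [0,0,0,0,0]
    - [0,0,0,-1,0]
    - [0,0,0,-2,0]
    - [0,0,0,-3,0]
    - [0,0,0,-3,0]
    - [0,0,0,-2,0]
    - [0,0,0,0,0]

```text
t: 60.9
eef_pos: [0.5491, -0.0992, 0.2094]
orientation: [[-0.0, 1.0, 0.008], [1.0, 0.0, -0.003], [-0.003, 0.008, -1.0]]
contact_force: [-0.3, 0.1, 0.5]
grip_width: 0.0854
```

>>> move_arm:
  plan:
    - [0,-3,-1,0,0]
    - [0,-4,-1.5,0,0]
    - [0,-4,-2,0,0]
    - [0,-4,-2,0,0]
    - [0,-4,-2,0,0]
    - [0,-4,-2,0,0]
    - [0,-4,-2,0,0]
    - [0,-4,-2,0,0]
    - [0,-4,-2,0,0]
    - [0,-4,-2,0,0]
    - [0,-4,-2,0,0]
    - [0,-4,-2,0,0]
    - [0,0,0,0,0]
    - [0,0,0,0,0]
    - [0,0,0,0,0]

```text
t: 62.4
eef_pos: [0.3221, -0.5671, 0.2033]
orientation: [[-0.001, 1.0, -0.0], [1.0, 0.001, 0.002], [0.002, -0.0, -1.0]]
contact_force: [0.4, -0.2, 0.3]
grip_width: 0.0852
```

Run:
```python
from m import *
im=snap('top','t9',(80,120,470,260),2);o=robot.get_obs();print(o['t'],o['eef_pos'],o['contact_force'])
old=cv2.imread('pics/raw_top0.png')[:,:,::-1].copy()
for a in(old,im):
  for n,f,roi in(('b',lambda h,s,v:(h>100)&(h<125)&(s>110),(295,170,330,200)),('r',lambda h,s,v:((h<8)|(h>172))&(s>130)&(v>80),(325,170,355,205))):
    c=blobs(a,f,roi)
    if c: (u,v),r=cv2.minEnclosingCircle(c[0]);print(n,ray('top',u,v,.154).round(4),r)
```

```text
62.45 [ 0.32239599 -0.56697058  0.20370772] [-0.28382977  0.03272839  0.16796922]
b [ 0.5458 -0.1001  0.154 ] 7.6541666984558105
r [ 0.5416 -0.1735  0.154 ] 7.68652868270874
b [ 0.5459 -0.1004  0.154 ] 7.6397271156311035
r [ 0.5426 -0.1749  0.154 ] 7.8861918449401855
```

View pics/t9.png

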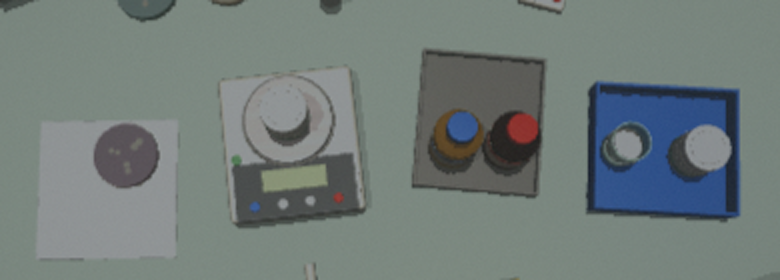

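Run:
```python
from h import *
print(proj('top',np.array([.5783,.1177,.138])),ray('top',222.5,175,.138))
robot.finish_job()
```

```text
(np.float64(221.75163992247724), np.float64(173.78969697765967)) [0.57518063 0.11587783 0.138     ]
the job is handed in; nothing more can be done
```

The job is done and handed in at about 62 s of the 128 s allowed; `finish_job()` gives no verdict.

I stood both bottles on the mat and lifted the jars. One pulled about 2.8–3 N (full) and the other about 0.4–1.6 N in noisy single readings (empty). The full jar went on the pan and the empty one in the free half of the wash-up tray. Then I put both bottles back in the spill tray.

**Last checks, top camera:**

| Object | Result |
|---|---|
| Blue bottle | within 0.5 mm of its start |
| Red bottle | about 1.7 mm from its start |
| Full jar | about 3–4 mm from the pan centre |
| Empty jar | upright in the wash-up tray |
| Petri dish | same pixel position as at the start |
| Beaker | looked undisturbed, judged by eye |

**Height disagreement:** the reported tool height did not match the pictures. The tool appeared about 39 mm higher than reported. My first closing on the blue cap therefore caught nothing, and no contact force showed. I worked with the camera-based height after that, and every grip and set-down agreed with it.

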